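Softener dial to refill, then find the fullest salt tin

ROBOT

A 6-joint arm with a two-finger parallel gripper is mounted at the origin on the work surface. World frame = base frame: x ahead of the robot, y to its left, z up, the work surface at z = 0. Lengths are in mm, angles in rad, forces in N, time in s.
With the tool pointing down it reaches from about 350 to 775 mm from the base axis. Payload 7.3 kg.
Tool frame: the origin (TCP) lies on the mounting face of the last link; the fingertips stand 178 mm ahead of it and the grasp point (between the pads) lies 159 mm ahead of it; z points along the fingers, y is the line along which they close (so a half turn about z gives the same grasp; the last joint's range is limited). The gripper opens to 92 mm and grips with 3 to 60 N. Pads are 19 mm wide; open, the fingers measure 130 mm over their backs; the gripper's body (75 mm by 190 mm) begins 47 mm behind the grasp point.
Start: joints at [-1.382, 0.342, 1.524, -0, 1.275, -0.146], TCP at [172.524, -495.846, 404.741] pointing down, gripper open.
Joint ranges: [-2.53, 2.53], [-0.77, 2.02], [0.04, 2.7], [-1, 4.14], [0.28, 2.66], [-3.11, 3.11]. Speed limits (rad/s): [2.57, 2.57, 3.14, 3.14, 3.14, 3.14].

INTERFACE

Orientations are given as [roll, pitch, yaw] about the fixed x, y, z axes, in that order (R = Rz(yaw) Ry(pitch) Rx(roll)).
In Python, from plant import bot gives the robot as it stands.
- The arm moves only by the shell command python3 shift.py 'ROWS'. ROWS is 1 to 5 rows, parted by a bar, with the numbers parted by commas; each row has 5 numbers: the finger opening in mm, then dx, dy, dz in mm, then a turn about the tool's z in rad; each row is the pose to reach, as a shift and turn from the pose commanded when the command began, along the tool's axes at that moment; what a row does not reach only later rows make up. A row lasts 1/8 s, in which the tool goes at most 62.5 mm and 0.188 rad, less where a joint would pass 70% of its speed; a pose out of reach is approached as far as the arm can. The fingers move at their own pace and stop on an object; the grip force is fixed at half the most. Time passes only in rows, so rows that do not move let the fingers close. It prints the time, the measured TCP pose, the force, the opening and the grip force at its end. Input that does not fit is refused with a message, and nothing moves.
- bot.get_obs(): the state, without advancing time (a new reading comes with each control period).
- bot.capture(name): name is "scene" or "top" or "wrist"; returns a dict with "color" (480x640x3 uint8, red, green, blue), "K" (3x3 intrinsics, pixels), "R" (3x3) and "t" (3): a world point X has camera coordinates R X + t. Camera axes: x right, y down, z forward; pixel columns grow to the right and rows downward; lengths in mm; the calibration is good to about 2 mm. A picture is of the moment at which its call begins. There is no depth.
- bot.close_job(): hands the job in; it is judged then, once.
The state is a dict: "time": time; "joint_positions": joint angles; "dq": joint speeds; "tau": joint torques, N m; "tool_pos": TCP position; "tcp_rot": TCP orientation; "contact_force": force on the tool from outside, world axes, zero at the start; "moment": the same for the moment, N m; "grip_width": finger opening in mm; "finger_force": force on a finger pad.
Only numpy, scipy, OpenCV 4.12 (cv2) and the standard library are available. Lean on these libraries where they do the work, as an engineer would, in place of code of your own. Each camera call takes 0.05 s, during which the arm holds its last target. There are 200 camera calls.

TASK

The water softener under the sink is due for salt. First turn its dial so that the pointer clicks in at the green refill mark and leave it there; only then lift the three look-alike blue salt tins to feel which one is the heaviest. Finish while still holding the heaviest tin upright in the gripper, raised about 15 cm clear of the floor and resting on nothing else, with the two lighter tins standing upright on the floor and the vinegar bottle, brush and steel canister left where they are.

Things in the scene. Friction and masses are not known exactly. Their poses are not given: they have to be found in the camera images.
- softener: fixed white water softener with a blue band, 160 (x) x 140 (y) x 100 mm high; origin at the centre of its underside, on the floor board; its front is its -x and faces roughly away from the robot; its dial stands in the middle of its top. Two brass stubs stick 30 mm out of its back. Beyond the reach of the work, drawers stand on the right, 0.6 m from the middle
- green_mark (a point): the green refill mark, a 16 x 10 mm flat tab on the softener's top, 46 mm from the dial's axis towards the softener's front (-x); black tabs mark the two other dial positions, 0.9 rad either way round
- dial_grip (a point): point on the dial's axis at the height to grip, 33 mm above the softener's top; it turns with the dial. The dial is a black disc (60 mm diameter, top 11 mm above the softener's top) with an upright grip bar across it: 52 mm long along this point's x, 12 mm thick along its y, top 9 mm above this point. The end of the bar with the white line is the pointer and points along this point's -x
- dial (a joint): dial angle (rad), grows counter-clockwise seen from above; clicks into detents at 0 (black mark), 0.9 (green mark: pointer at the green tab) and 1.8 (black mark); it starts near 0. The detent of about 0.1 N m pulls it into the nearest position and it stops just outside 0 and 1.8
- tin_1: a loose closed blue salt tin with steel lid and plain paper band: upright cylinder, 64 mm diameter, 130 mm high; origin at the centre of its underside, z up. The three look exactly alike, only their weights differ (one of 0.55 to 0.68 kg, the two others 0.15 to 0.41 kg); the number in the name tells nothing
- tin_2: another loose closed blue salt tin with steel lid and plain paper band: upright cylinder, 64 mm diameter, 130 mm high; origin at the centre of its underside, z up. The three look exactly alike, only their weights differ (one of 0.55 to 0.68 kg, the two others 0.15 to 0.41 kg); the number in the name tells nothing
- tin_3: the third loose closed blue salt tin with steel lid and plain paper band: upright cylinder, 64 mm diameter, 130 mm high; origin at the centre of its underside, z up. The three look exactly alike, only their weights differ (one of 0.55 to 0.68 kg, the two others 0.15 to 0.41 kg); the number in the name tells nothing
- vinegar: bystander: green glass bottle with a white cap, 66 mm diameter, 230 mm high, 0.7 kg, standing loose; origin at the centre of its underside
- scrub_brush: bystander: yellow scrub brush, 200 mm long along its x, 50 mm wide, 52 mm high, lying on its bristles; origin under its middle
- canister: bystander: round stainless steel canister with a domed swing lid, 126 mm diameter, 156 mm high, 1.2 kg, standing loose; origin at the centre of its underside

How it is judged:
By the outcome, as a careful person would: the job done as asked, in the order asked, and still so for the second after the job is handed in, while the arm keeps its last pose, push and grip.
It also fails if it takes over 72 s, if anything falls off the work surface, if the arm or the gripper's body presses on something with over 40 N, if the wrist force passes 120 N, or if a joint passes its speed limit or range.

## Working session

There is one attempt and no reset: what is moved stays moved. The work goes in short steps, Python scripts to look and compute and a shell command to move; the robot and the scene stay as the last step left them, time stands still between calls to the robot, and variables do not carry over. Pictures are saved under pics/ and viewed, at most 13 in all, crops included, and the job is handed in when it is done.

```bash
mkdir -p pics; ls
python3 - <<'E'
from plant import bot
import cv2
o=bot.get_obs();print(o)
for n in("scene","top"):
    c=bot.capture(n);cv2.imwrite(f"pics/{n}0.png",c["color"][:,:,::-1]);print(n,c["K"].tolist(),c["R"].tolist(),c["t"].tolist())
E
```

```text
pics
plant.py
shift.py
{'time': 0.0, 'joint_positions': array([-1.38202955e+00,  3.42726600e-01,  1.52498651e+00, -8.44975918e-06,
        1.27538912e+00, -1.46016762e-01]), 'dq': array([-0.00098927, -0.00037221,  0.00038442, -0.00066181, -0.00310231,
       -0.00100765]), 'tau': array([ 2.30113221e-05, -4.31236196e+01, -2.44217259e+01,  7.18203024e-02,
        5.59960864e-02, -9.18980254e-05]), 'tool_pos': array([ 172.48448956, -495.725034  ,  404.05339063]), 'tcp_rot': array([-3.14009797e+00, -2.11646892e-04,  3.34785851e-01]), 'contact_force': array([ 0.50723827, -0.46562564,  0.64776183]), 'moment': array([0.003555  , 0.03482971, 0.02154355]), 'finger_force': 0.0, 'grip_width': 91.4933170013972}
scene [[611.5039526777964, 0.0, 307.9200400139171], [0.0, 611.5039526777964, 238.1934824547065], [0.0, 0.0, 1.0]] [[-0.6312017775667291, 0.7753462946366672, -0.02055333038201208], [0.5148431815658853, 0.3990149904334421, -0.7587644797989143], [-0.5801041409882524, -0.48951523040921924, -0.651040724383422]] [344.88124368237885, -210.4351881461464, 1813.8422278591224]
top [[536.688577379699, 0.0, 322.7331485024439], [0.0, 536.688577379699, 243.4399208805404], [0.0, 0.0, 1.0]] [[-0.008968830375676551, -0.9999596221867856, -0.0005604264030668104], [-0.9795574440223959, 0.008898471485119375, -0.20096773637959625], [0.20096460868024185, -0.001253475683621503, -0.9795977005162414]] [30.460672033767867, 603.2332400384328, 923.0721775932162]
```

View pics/scene0.png

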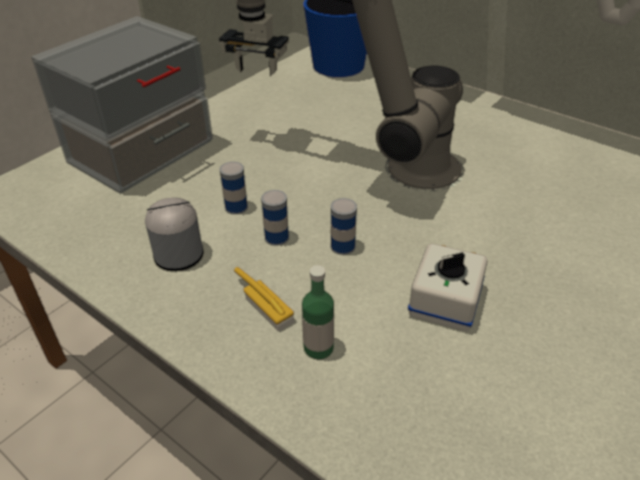

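View pics/top0.png

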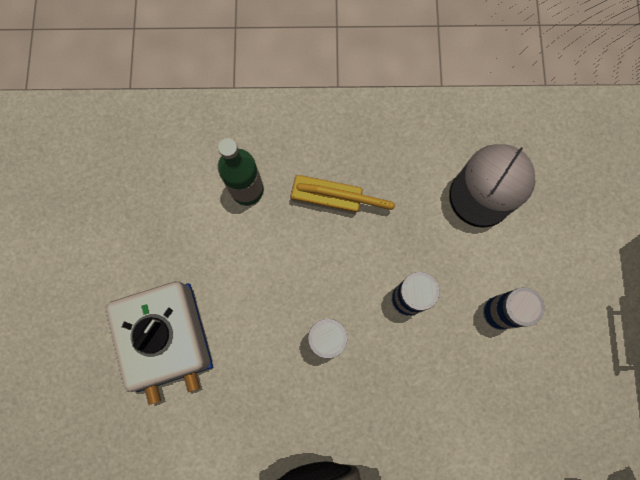

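The scene picture shows the three tins, softener and bystanders. In the top view the tin lids are at about (328,338), (419,291) and (523,307), and the dial is at about (152,335) with the green tab at (145,310). I'll crop the dial.

```bash
cat > h.py <<'E'
import numpy as np
from scipy.spatial.transform import Rotation as Ro
def ray(c,u,v,z):
    d=c["R"].T@np.linalg.solve(c["K"],[u,v,1]);o=-c["R"].T@c["t"]
    return o+d*(z-o[2])/d[2]
def proj(c,X):
    p=c["K"]@(c["R"]@np.array(X)+c["t"]);return p[:2]/p[2]
def goal(o,grasp,yaw):
    "shift (tool axes) and turn for tool down with the grasp point at grasp, tool x at yaw"
    R=Ro.from_euler('xyz',o["tcp_rot"]);tcp=np.array(grasp)+[0,0,159]
    x=R.as_matrix()[:,0];cur=np.arctan2(x[1],x[0])
    t=-(yaw-cur);t=(t+np.pi/2)%np.pi-np.pi/2
    return R.inv().apply(tcp-o["tool_pos"]).round(1),round(t,3)
E
python3 - <<'E'
from plant import bot
import cv2
from h import *
c=bot.capture("top")
for p in[(328,338),(419,291),(523,307)]:print("tin",ray(c,*p,130).round(1))
for n,p,z in[("dial",(152,335),111),("green",(145,310),100),("b1",(127,325),100),("b2",(168,313),100),("vin",(228,148),230),("can",(500,178),140)]:print(n,ray(c,*p,z).round(1))
im=c["color"][270:410,95:225,::-1]
cv2.imwrite("pics/dial0.png",cv2.resize(im,None,fx=4,fy=4,interpolation=cv2.INTER_CUBIC))
E
```

```text
tin [430.6  17.9 130. ]
tin [ 506.7 -135.2  130. ]
tin [ 478.5 -306.9  130. ]
dial [438.8 313.5 111. ]
green [481.6 331.3 100. ]
b1 [456.4 360.5 100. ]
b2 [476.2 291.5 100. ]
vin [723.2 172.6 230. ]
can [ 699.9 -282.1  140. ]
```

View pics/dial0.png

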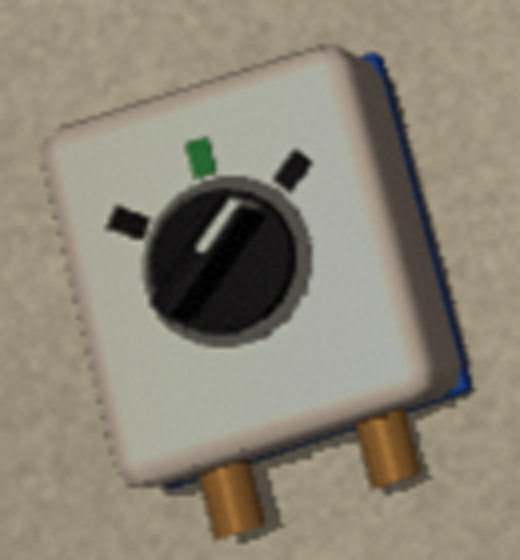

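The dial's pointer is at the right-hand black tab (crop (293,170)), the green tab is at (200,158) and the disc centre is near (222,262). So the dial axis is around (438,317), and the pointer heads about -0.63 rad.

```bash
cat >> h.py <<'E'
def rel(xyz,yaw0):
    "world shift -> tool axes, tool down at yaw0"
    a,b=np.cos(yaw0),np.sin(yaw0);x,y,z=xyz
    return np.round([a*x+b*y,b*x-a*y,-z],1)
E
python3 - <<'E'
from plant import bot
from h import *
c=bot.capture("top");P=lambda x,y,z:ray(c,95+x/4,270+y/4,z).round(1)
print("tabs",P(200,158,100),P(128,222,100),P(293,170,100),"disc",P(222,262,111),"bar",P(262,208,142),P(178,317,142),"line",P(236,202,142),P(202,250,142))
print(rel([430-172.5,-150+495.7,0],.335))
E
```

```text
tabs [482.5 331.3 100. ] [455.6 360.5 100. ] [477.  291.1 100. ] disc [438.  315.9 111. ] bar [458.5 291.  142. ] [415.1 322.7 142. ] line [461.  301.7 142. ] [441.8 314.5 142. ]
[ 356.8 -241.8    0. ]
```

```bash
python3 shift.py '92,52,-35,0,-0.188 | 92,104,-70,0,-0.376 | 92,155,-105,0,-0.564 | 92,207,-140,0,-0.752 | 92,258,-175,0,-0.94'
python3 - <<'E'
from plant import bot
from h import *
o=bot.get_obs();print(o["joint_positions"].round(2));c=(o["tcp_rot"]);y=c[2];print(rel(np.array([438,317,349])-o["tool_pos"],y),y)
E
```

```text
time: 0.82
tool_pos: [359.5, -244.0, 404.8]
tcp_rot: [3.141, 0.0, 1.278]
contact_force: [0.5, -0.4, 0.3]
grip_width: 91.7
finger_force: 0.0
[-0.77  0.18  1.75  0.    1.21 -0.48]
[559.8 -86.7  55.8] 1.2780686729629864
```

```bash
python3 shift.py '92,56,-9,5,-0.14 | 92,112,-18,11,-0.28 | 92,168,-26,17,-0.42 | 92,224,-35,22,-0.56 | 92,280,-44,28,-0.7'
python3 - <<'E'
from plant import bot
from h import *
o=bot.get_obs();y=o["tcp_rot"][2];print(rel(np.array([438,317,349])-o["tool_pos"],y),y-2.55)
E
```

```text
time: 1.45
tool_pos: [398.9, 36.6, 376.7]
tcp_rot: [3.141, 0.001, 1.977]
contact_force: [0.6, -0.2, -0.2]
grip_width: 92.0
finger_force: 0.0
[242.2 146.6  27.7] -0.5732717691543066
```

```bash
python3 shift.py '92,49,29,6,-0.115 | 92,97,59,12,-0.23 | 92,145,88,18,-0.345 | 92,194,117,24,-0.46 | 92,242,147,28,-0.573'
python3 - <<'E'
from plant import bot
from h import *
import cv2
o=bot.get_obs();y=o["tcp_rot"][2];print(rel(np.array([438,317,292])-o["tool_pos"],y),y-2.55,o["joint_positions"].round(2))
c=bot.capture("wrist");cv2.imwrite("pics/w1.png",c["color"][:,:,::-1])
for z in(100,142): print(z,[ (p,proj(c,[438+p*np.cos(-.59),317+p*np.sin(-.59),z]).round()) for p in(-26,0,26)])
E
```

```text
time: 2.08
tool_pos: [439.6, 316.9, 348.3]
tcp_rot: [-3.141, 0.0, 2.549]
contact_force: [1.0, 0.0, 0.7]
grip_width: 91.7
finger_force: 0.0
[ 1.4 -0.8 56.3] -0.0006045165501458172 [ 0.48  0.42  1.56 -0.    1.16 -0.5 ]
100 [(-26, array([313., 224.])), (0, array([313., 267.])), (26, array([313., 307.]))]
142 [(-26, array([312., 244.])), (0, array([313., 295.])), (26, array([313., 342.]))]
```

View pics/w1.png

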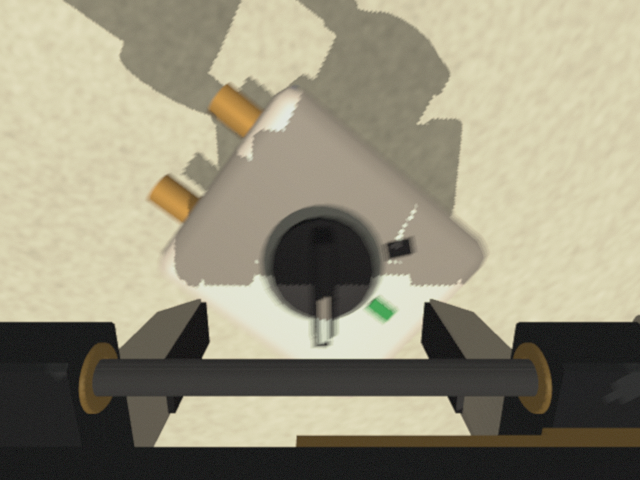

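The wrist view shows the bar along column 322, tip at (322,345), against the 313 predicted. I'll shift about +3.5 mm in tool y, descend and close.

```bash
python3 shift.py '92,2,3.5,25,0 | 60,2,3.5,55,0 | 30,2,3.5,55,0 | 22,2,3.5,55,0 | 22,2,3.5,55,0'
python3 - <<'E'
from plant import bot
import cv2
from h import *
o=bot.get_obs()
c=bot.capture("wrist");cv2.imwrite("pics/w2.png",c["color"][:,:,::-1])
E
```

```text
time: 2.75
tool_pos: [440.4, 319.0, 295.0]
tcp_rot: [3.139, 0.001, 2.545]
contact_force: [-1.6, 1.2, 0.7]
grip_width: 56.3
finger_force: 0.0
```

View pics/w2.png

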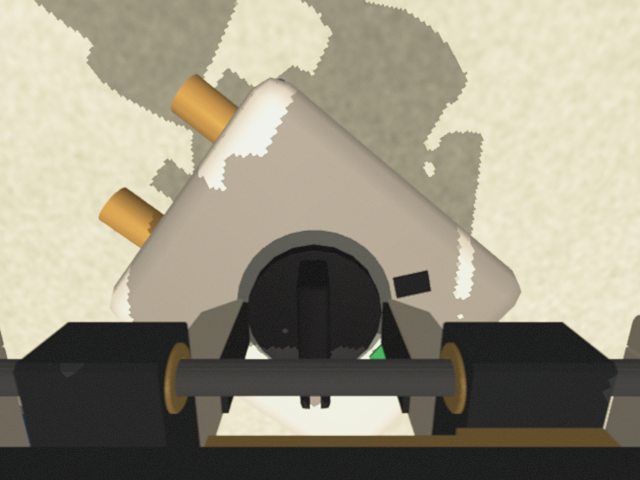

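The bar is centred at column 314, between the fingers. Now close.

```bash
python3 shift.py '6,0,0,0,0 | 6,0,0,0,0 | 6,0,0,0,0 | 6,0,0,0,0 | 6,0,0,0,0'; python3 shift.py '6,0,0,0,0 | 6,0,0,0,0 | 6,0,0,0,0'
```

```text
time: 3.42
tool_pos: [440.1, 319.1, 293.7]
tcp_rot: [3.141, 0.0, 2.546]
contact_force: [-0.0, 1.3, -0.3]
grip_width: 11.6
finger_force: 29.9
time: 3.8
tool_pos: [440.1, 319.1, 293.7]
tcp_rot: [3.141, 0.0, 2.545]
contact_force: [0.6, 1.9, -0.6]
grip_width: 11.6
finger_force: 30.0
```

```bash
python3 shift.py '6,0,0,0,-0.18 | 6,0,0,0,-0.36 | 6,0,0,0,-0.54 | 6,0,0,0,-0.72 | 6,0,0,0,-0.9'; python3 shift.py '6,0,0,0,0 | 6,0,0,0,0'; python3 -c "
from plant import bot
print(bot.get_obs()['moment'])"
```

```text
time: 4.42
tool_pos: [440.7, 318.8, 293.5]
tcp_rot: [3.141, 0.001, -2.837]
contact_force: [3.9, 1.7, -3.4]
grip_width: 22.4
finger_force: 67.0
time: 4.68
tool_pos: [440.7, 318.9, 293.5]
tcp_rot: [3.141, 0.002, -2.842]
contact_force: [5.1, 2.0, -5.4]
grip_width: 20.3
finger_force: 28.5
[ 0.52329742 -0.94943916 -0.59761232]
```

```bash
python3 shift.py '6,0,0,0,0 | 6,0,0,0,0 | 6,0,0,0,0 | 6,0,0,0,0 | 6,0,0,0,0'
python3 - <<'E'
from plant import bot
import cv2
print(bot.get_obs()['moment'])
a=bot.capture("wrist")["color"];cv2.imwrite("pics/d2.png",a[:,:,::-1])
E
```

```text
time: 5.3
tool_pos: [440.0, 319.1, 293.6]
tcp_rot: [3.141, -0.0, -2.839]
contact_force: [3.0, 3.1, -4.3]
grip_width: 17.6
finger_force: 26.7
[ 0.61400245 -0.70955394 -0.46762672]
```

View pics/d2.png

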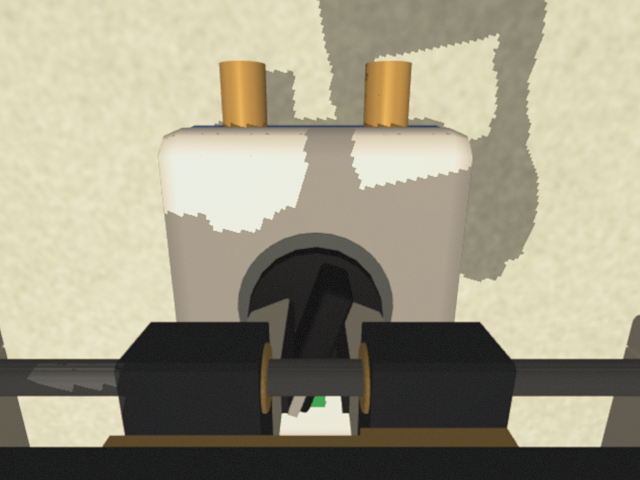

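The softener is square in the image, so the gripper yaw is right. The bar still lags (its tip is left of the green tab at (318,402)) but is creeping round, so I'll wait.

```bash
for i in 1 2 3; do python3 shift.py '6,0,0,0,0 | 6,0,0,0,0 | 6,0,0,0,0 | 6,0,0,0,0 | 6,0,0,0,0' | grep -E "time|width|rot|contact"; done
```

```text
time: 5.98
tcp_rot: [3.141, -0.002, -2.838]
contact_force: [-3.1, 3.6, -1.5]
grip_width: 15.2
time: 6.6
tcp_rot: [-3.142, -0.003, -2.838]
contact_force: [-4.5, 4.0, 0.3]
grip_width: 13.5
time: 7.22
tcp_rot: [-3.141, -0.003, -2.837]
contact_force: [-6.1, 3.2, 0.5]
grip_width: 11.8
```

```bash
python3 shift.py '6,0,0,0,0 | 6,0,0,0,0 | 6,0,0,0,0 | 60,0,0,0,0 | 60,0,0,0,0' ; python3 shift.py '60,0,0,0,0 | 60,0,0,0,0 | 60,0,0,-30,0 | 60,0,0,-80,0 | 60,0,0,-80,0'
python3 - <<'E'
from plant import bot
import cv2
a=bot.capture("wrist")["color"][160:,120:520];b=bot.capture("top")["color"][270:410,95:225]
b=cv2.resize(b,(297,320),interpolation=cv2.INTER_CUBIC)
cv2.imwrite("pics/d3.png",cv2.hconcat([a,b])[:,:,::-1])
E
```

```text
time: 7.85
tool_pos: [440.2, 318.7, 293.9]
tcp_rot: [-3.141, 0.0, -2.837]
contact_force: [0.6, 0.8, 0.1]
grip_width: 27.3
finger_force: 0.0
time: 8.48
tool_pos: [440.7, 319.3, 377.6]
tcp_rot: [3.14, 0.008, -2.838]
contact_force: [0.5, -0.1, 0.4]
grip_width: 60.2
finger_force: 0.0
```

View pics/d3.png

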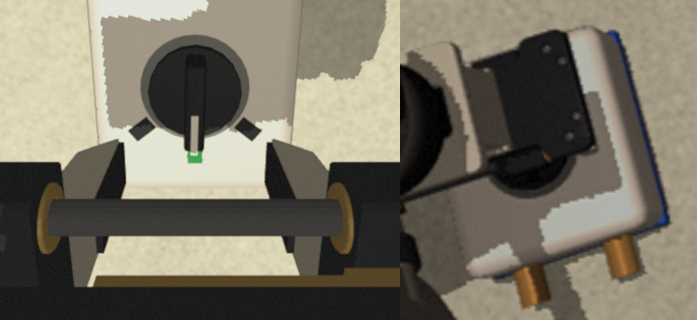

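The dial bar points straight at the green tab (wrist crop, tip (195,155)). On to the tins, keeping this yaw.

```bash
cat > to.py <<'E'
import sys
from plant import bot
from h import *
o=bot.get_obs();y=o["tcp_rot"][2]
print("rel",rel(np.array(eval(sys.argv[1]))-o["tool_pos"],y),"q",o["joint_positions"].round(2),"F",o["contact_force"].round(2))
E
python3 to.py '[431,18,300]'
python3 - <<'E'
from h import *
print("A->B",rel([76,-153,0],-2.838),"B->C",rel([-28,-172,0],-2.838))
E
```

```text
rel [  98.5 -284.4   73.8] q [ 0.49  0.4   1.52 -0.    1.22 -1.39] F [-0.21 -0.13 -1.1 ]
A->B [ -26.8 -168.7    0. ] B->C [  78.1 -155.8    0. ]
```

```bash
python3 shift.py '92,20,-57,0,0 | 92,40,-114,0,0 | 92,60,-171,20,0 | 92,80,-228,35,0 | 92,98.5,-284.4,35,0';  python3 shift.py '92,0,0,0,0'; python3 to.py '[431,18,254]'
python3 - <<'E'
from plant import bot
from h import *
import cv2
c=bot.capture("wrist");cv2.imwrite("pics/t1.png",c["color"][:,:,::-1])
print(proj(c,[431,18,130]),[proj(c,[431+32*np.cos(a),18+32*np.sin(a),130]).round() for a in(-2.838,-2.838+1.571,-2.838+3.1416,-2.838-1.571)])
E
```

```text
time: 9.2
tool_pos: [429.9, 16.4, 336.5]
tcp_rot: [3.14, -0.004, -2.838]
contact_force: [1.3, -0.3, 0.1]
grip_width: 92.1
finger_force: 0.0
time: 9.32
tool_pos: [430.7, 14.6, 337.4]
tcp_rot: [3.141, -0.003, -2.844]
contact_force: [0.9, 0.8, 0.1]
grip_width: 92.0
finger_force: 0.0
rel [-1.3  3.2 83.4] q [-0.14  0.25  1.87 -0.    1.03 -2.01] F [0.93 0.81 0.08]
[319.80756976 299.48835855] [array([320., 237.]), array([255., 300.]), array([320., 356.]), array([384., 299.])]
```

View pics/t1.png

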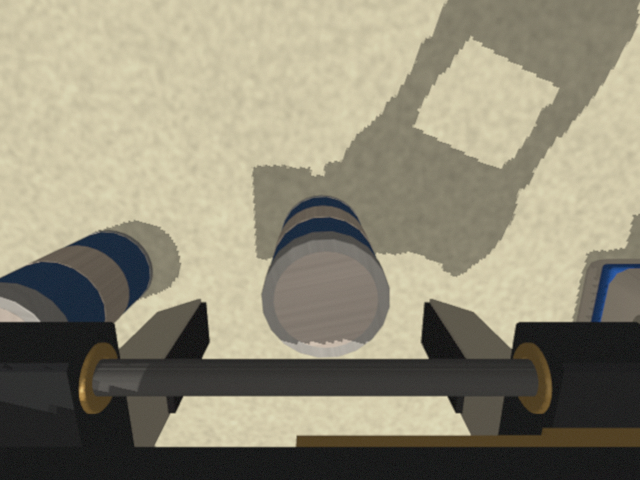

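The lid spans columns 262 to 389, centre 325 against 320 predicted, so the tin sits about 2.5 mm further along tool y. Descend, grasp, lift.

```bash
python3 shift.py '92,-1,5.5,35,0 | 92,-1,5.5,70,0 | 80,-1,5.5,83,0 | 40,-1,5.5,83,0 | 40,-1,5.5,83,0'; python3 shift.py '40,0,0,0,0 | 40,0,0,0,0 | 40,0,0,0,0 | 40,0,0,0,0';python3 to.py '[431,18,254]'
```

```text
time: 10.0
tool_pos: [431.0, 23.9, 256.7]
tcp_rot: [-3.14, 0.002, -2.837]
contact_force: [0.5, -2.4, 1.5]
grip_width: 66.3
finger_force: 1.0
time: 10.5
tool_pos: [430.8, 23.6, 256.5]
tcp_rot: [-3.141, 0.002, -2.838]
contact_force: [0.6, 0.3, 6.7]
grip_width: 64.3
finger_force: 29.5
rel [ 1.4 -5.4  2.5] q [-0.12  0.37  1.97  0.    0.8  -2.  ] F [0.6  0.35 6.71]
```

```bash
python3 shift.py '40,0,0,-15,0 | 40,0,0,-40,0 | 40,0,0,-50,0 | 40,0,0,-50,0 | 40,0,0,-50,0'; python3 shift.py '40,0,0,0,0 | 40,0,0,0,0';python3 to.py '[431,18,254]'
```

```text
time: 11.12
tool_pos: [430.1, 23.7, 304.9]
tcp_rot: [3.141, -0.001, -2.838]
contact_force: [0.3, 0.5, -3.1]
grip_width: 64.1
finger_force: 29.6
time: 11.38
tool_pos: [430.3, 23.7, 305.2]
tcp_rot: [3.141, -0.001, -2.838]
contact_force: [-0.9, 0.4, -2.1]
grip_width: 63.6
finger_force: 29.6
rel [ 1.1 -5.6 51.2] q [-0.12  0.29  1.91 -0.    0.94 -2.  ] F [-0.88  0.36 -2.08]
```

About 2 to 3 N: a light one. Set it down and go to the next.

```bash
python3 shift.py '40,0,0,0,0 | 40,0,0,25,0 | 40,0,0,45,0 | 40,0,0,50,0 | 40,0,0,50,0';  python3 shift.py '92,0,0,0,0 | 92,0,0,0,0 | 92,0,0,0,0 | 92,0,0,0,0 | 92,0,0,-30,0'; python3 shift.py '92,0,0,-40,0 | 92,0,0,-90,0 | 92,0,0,-90,0'; python3 to.py '[506,-133,336]'
```

```text
time: 12.0
tool_pos: [430.7, 23.5, 256.0]
tcp_rot: [-3.141, 0.0, -2.838]
contact_force: [0.1, 0.3, -2.6]
grip_width: 63.6
finger_force: 29.9
time: 12.62
tool_pos: [429.8, 23.7, 284.7]
tcp_rot: [3.14, -0.004, -2.838]
contact_force: [0.3, 0.3, 0.0]
grip_width: 91.8
finger_force: 0.0
time: 13.0
tool_pos: [431.1, 23.7, 379.0]
tcp_rot: [-3.138, 0.007, -2.838]
contact_force: [-0.6, -0.5, -0.8]
grip_width: 91.5
finger_force: 0.0
rel [ -24.6 -171.9   43. ] q [-0.12  0.2   1.81 -0.    1.13 -2.  ] F [-0.55 -0.52 -0.8 ]
```

```bash
python3 shift.py '92,-8,-57,0,0 | 92,-16,-114,10,0 | 92,-25,-172,43,0 | 92,-25,-172,43,0'; python3 to.py '[506,-133,256]'
python3 - <<'E'
from plant import bot
from h import *
import cv2
c=bot.capture("wrist");cv2.imwrite("pics/t2.png",cv2.resize(c["color"],(400,300))[:,:,::-1])
print(proj(c,[506,-133,130])*.625)
E
```

```text
time: 13.5
tool_pos: [505.8, -135.6, 329.0]
tcp_rot: [3.138, -0.004, -2.841]
contact_force: [-0.4, 0.6, -0.2]
grip_width: 91.8
finger_force: 0.0
rel [-0.9  2.4 73. ] q [-0.41  0.41  1.64 -0.    1.09 -2.28] F [-0.44  0.61 -0.21]
[198.36723362 191.53387749]
```

View pics/t2.png

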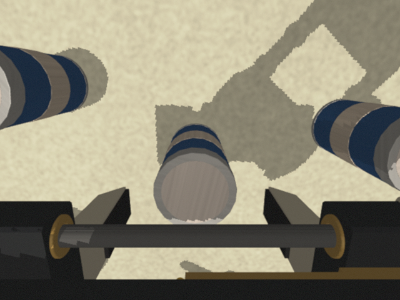

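The lid is at columns 154 to 237, centre 195.5 against 198 predicted, so tool y offset is about 0.5.

```bash
python3 shift.py '92,1,0.5,35,0 | 92,1,0.5,65,0 | 80,1,0.5,73,0 | 40,1,0.5,73,0 | 40,1,0.5,73,0'; python3 shift.py '40,0,0,0,0 | 40,0,0,0,0 | 40,0,0,0,0 | 40,0,0,0,0'
```

```text
time: 14.18
tool_pos: [505.2, -132.9, 261.3]
tcp_rot: [-3.139, 0.002, -2.837]
contact_force: [0.5, -3.0, 1.6]
grip_width: 66.5
finger_force: 1.3
time: 14.68
tool_pos: [505.1, -133.1, 261.2]
tcp_rot: [-3.139, 0.003, -2.838]
contact_force: [0.5, -1.4, 5.7]
grip_width: 63.8
finger_force: 29.6
```

```bash
python3 shift.py '40,0,0,-15,0 | 40,0,0,-40,0 | 40,0,0,-50,0 | 40,0,0,-50,0 | 40,0,0,-50,0'; python3 shift.py '40,0,0,0,0 | 40,0,0,0,0 | 40,0,0,0,0'
```

```text
time: 15.3
tool_pos: [504.2, -132.6, 308.9]
tcp_rot: [3.14, -0.001, -2.838]
contact_force: [-0.3, -0.2, -4.2]
grip_width: 63.7
finger_force: 29.7
time: 15.68
tool_pos: [504.6, -132.8, 309.5]
tcp_rot: [3.141, -0.0, -2.838]
contact_force: [0.1, 0.1, -3.3]
grip_width: 63.7
finger_force: 29.7
```

About 3.3 N: also light, so the third should read 5.4 N or more. Set this one down.

```bash
python3 shift.py '40,0,0,0,0 | 40,0,0,25,0 | 40,0,0,45,0 | 40,0,0,50,0 | 40,0,0,50.5,0';  python3 shift.py '92,0,0,0,0 | 92,0,0,0,0 | 92,0,0,0,0 | 92,0,0,0,0 | 92,0,0,-30,0'; python3 shift.py '92,0,0,-40,0 | 92,0,0,-85,0 | 92,0,0,-85,0'; python3 to.py '[478,-307,336]'
```

```text
time: 16.3
tool_pos: [504.8, -133.4, 260.2]
tcp_rot: [-3.14, 0.001, -2.838]
contact_force: [-2.6, -2.3, 5.2]
grip_width: 63.8
finger_force: 30.0
time: 16.92
tool_pos: [504.0, -132.5, 287.7]
tcp_rot: [3.138, -0.004, -2.838]
contact_force: [0.8, -0.1, -0.2]
grip_width: 91.5
finger_force: 0.0
time: 17.3
tool_pos: [505.2, -132.9, 377.7]
tcp_rot: [-3.137, 0.006, -2.838]
contact_force: [-0.4, -0.9, -0.9]
grip_width: 92.0
finger_force: 0.0
rel [  78.  -158.    41.7] q [-0.4   0.36  1.58 -0.    1.2  -2.28] F [-0.44 -0.88 -0.9 ]
```

```bash
python3 shift.py '92,26,-53,0,0 | 92,52,-106,10,0 | 92,78,-158,42,0 | 92,78,-158,42,0'; python3 to.py '[478,-307,258]'
python3 - <<'E'
from plant import bot
from h import *
import cv2
c=bot.capture("wrist");cv2.imwrite("pics/t3.png",cv2.resize(c["color"],(400,300))[:,:,::-1])
print(proj(c,[478,-307,130])*.625)
E
```

```text
time: 17.8
tool_pos: [475.8, -309.6, 328.6]
tcp_rot: [3.137, -0.004, -2.842]
contact_force: [0.3, -0.1, -0.5]
grip_width: 91.9
finger_force: 0.0
rel [-2.8  1.8 70.6] q [-0.71  0.49  1.51 -0.    1.14 -2.58] F [ 0.3  -0.12 -0.51]
[197.24066387 193.85187941]
```

View pics/t3.png

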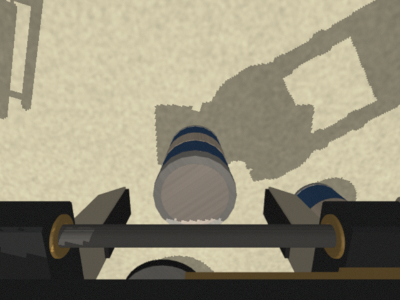

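The lid is at columns 154 to 237, centre 195.5, nearly as predicted. Descend and grasp.

```bash
python3 shift.py '92,-1,0.7,35,0 | 92,-1,0.7,62,0 | 80,-1,0.7,70,0 | 40,-1,0.7,70,0 | 40,-1,0.7,70,0'; python3 shift.py '40,0,0,0,0 | 40,0,0,0,0 | 40,0,0,0,0 | 40,0,0,0,0'
```

```text
time: 18.48
tool_pos: [478.9, -306.2, 263.8]
tcp_rot: [-3.138, 0.002, -2.837]
contact_force: [1.0, -4.6, 3.5]
grip_width: 66.2
finger_force: 2.0
time: 18.98
tool_pos: [478.7, -306.7, 264.0]
tcp_rot: [-3.137, 0.002, -2.838]
contact_force: [2.2, -4.1, 6.8]
grip_width: 63.5
finger_force: 30.0
```

```bash
python3 shift.py '40,0,0,-15,0 | 40,0,0,-40,0 | 40,0,0,-50,0 | 40,0,0,-50,0 | 40,0,0,-50,0'; python3 shift.py '40,0,0,0,0 | 40,0,0,0,0 | 40,0,0,0,0'
```

```text
time: 19.6
tool_pos: [477.8, -305.6, 311.2]
tcp_rot: [3.14, -0.001, -2.838]
contact_force: [-0.2, 0.7, -6.7]
grip_width: 63.8
finger_force: 29.9
time: 19.98
tool_pos: [478.1, -305.9, 312.0]
tcp_rot: [3.141, -0.0, -2.838]
contact_force: [-0.3, -1.3, -5.8]
grip_width: 63.8
finger_force: 29.9
```

About 6 N: this is the heavy one. Raise it to 150 mm clear.

```bash
python3 shift.py '40,0,0,-30,0 | 40,0,0,-65,0 | 40,0,0,-95,0 | 40,0,0,-101,0 | 40,0,0,-101,0'; python3 shift.py '40,0,0,0,0 | 40,0,0,0,0 | 40,0,0,0,0 | 40,0,0,0,0'
python3 - <<'E'
from plant import bot
import cv2
cv2.imwrite("pics/end.png",bot.capture("scene")["color"][:,:,::-1])
E
```

```text
time: 20.6
tool_pos: [478.0, -305.8, 412.5]
tcp_rot: [3.141, -0.0, -2.838]
contact_force: [-0.4, 0.3, -6.9]
grip_width: 63.8
finger_force: 29.9
time: 21.1
tool_pos: [478.2, -305.9, 413.0]
tcp_rot: [3.141, -0.0, -2.838]
contact_force: [-0.7, 0.6, -5.8]
grip_width: 63.5
finger_force: 29.9
```

View pics/end.png

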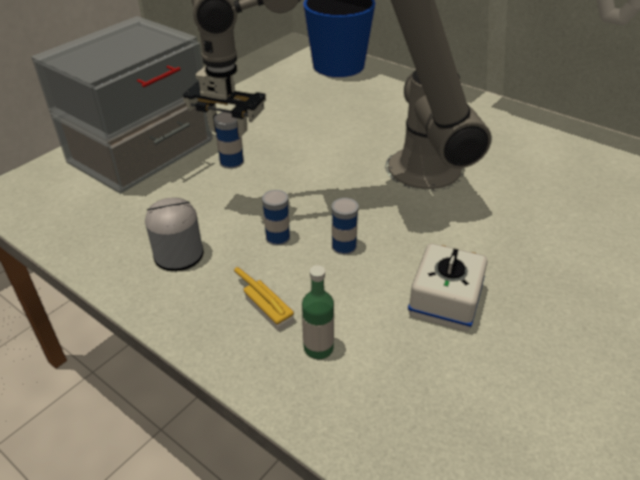

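The held tin hangs upright at (229,145), the other two stand at (277,217) and (344,226), the bystanders haven't moved, and the dial is at green.

```bash
python3 -c "
from plant import bot
print(bot.close_job())"
```

```text
the job is handed in; nothing more can be done
None
```

The job is handed in: the dial sits at the green refill mark, and the heaviest tin (about 6 N, against 2–3 N and 3.3 N for the others) is held upright about 15 cm up; the lighter two stand on the floor and the bystanders are untouched.

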